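Vent-hold a bayonet lid on a lacquer mixing pot

TASK

Put the bayonet lid on the steel mixing pot, its two lugs going down through the two gaps in the collar, and turn it clockwise (seen from above) against the return spring to the half-way vent position, where the lugs and grip bar point at the single ribs, without ever turning it on into the lock at the twin ribs. The lid springs back if let go, so finish still gripping it and holding it there; leave everything else on the bench where it stands.

Things in the scene. Friction and masses are not known exactly. Their poses are not given: they have to be found in the camera images.
- lid_mid (a point): Centre of the loose bayonet lid (0.2 kg, upright on the bench), on its axis 30.5 mm above its underside. On top of the black disc (88 mm across, 12 to 27 mm above the underside) stands an aluminium grip bar 62 mm long (along x), 18 mm wide (y), from 27 to 61 mm. z is up; half a turn makes no difference.
- lid: The same lid, origin at the centre of its underside. Under the disc a plug, 72 mm wide at the foot, bevelled to 82 mm from 6 mm up. Two aluminium lugs stick out along +x and -x in line with the bar, to 55 mm from the axis, 16 mm wide, 12 to 18 mm above the underside.
- mixer: The fixed mixer, origin on the bench under the pot's axis; axes as collar. Round white base 170 mm across, 46 mm tall, small black knob at its -x side; on it a steel pot 112 mm across, ending in a collar 124 mm across, top at 126.5 mm. Place and yaw change.
- collar (a point): Centre of the pot's mouth, level with the collar's top. The ledge, 6 mm thick, leaves a 93 mm opening with two gaps at +x and -x for the lugs, 22 mm wide, out to 58 mm from the axis. Under it a channel 8.5 mm high, floor 14.5 mm below this point; fully in, the lugs stand on it and lid_mid is 4 mm above this point. Bore below 87 mm wide, deep. Insert with lid x parallel to this x; turns only clockwise.
- half_mark (a point): Collar top at one of two opposite single black ribs (14 x 4 mm, 2 mm proud), 54.5 mm from the axis, 42 degrees (0.733 rad) clockwise of the +x gap: half-way is lugs and bar turned 42 degrees from the gaps. Twin ribs at 84 degrees mark the lock; sprung balls resist the lugs from about 58 degrees and snap in behind them at about 82.
- spring_ring (a joint): Turn of the sprung ring hidden under the ledge, rad, clockwise positive, 0 at rest, stop at 1.42. The lugs meet it after about 0.13 rad of lid turn and push it along: lid turn = this + about 0.13 (0.60 at half-way). Its spring turns the lid back: 0.06 N m at rest plus 0.15 N m per rad.
- bottle_a: Bystander: amber square lacquer bottle 26x26 mm, 68 mm tall, upright, black cap; origin at the centre of its underside.
- bottle_b: Bystander: red square lacquer bottle 26x26 mm, 68 mm tall, upright, black cap; origin at the centre of its underside.
- bottle_c: Bystander: clear square lacquer bottle 26x26 mm, 68 mm tall, upright, brass cap; origin at the centre of its underside.
- dust_cap: Bystander: plain grey round cap 60 mm across, 28 mm tall with a small round knob and no lugs (not the lid wanted); origin at the centre of its underside.
- carton: Bystander: white upright carton 50x50x90 mm; origin at the centre of its underside.
- carton_lying: Bystander: brown lying carton 90x45x45 mm; origin at the centre of its underside.
- thinner: Bystander: white round bottle 60 mm across, 150 mm tall; origin at the centre of its underside.
There are look-alikes about, which are no part of the job. What is shaped like the lid but orange, purple or turquoise is not meant.

How it is judged (in metres and radians):
On the way:
1. the lid is down in the collar, its lugs in the gaps, not yet turned (horizontal distance between lid_mid and collar below 0.006 m and z of lid_mid in the frame of collar between -0.002 and 0.0085 m and angle between lid_mid's own z axis and vertical below 0.1 rad and angle between the x axis of lid_mid and the x axis of collar, either way round below 0.28 rad), for 0.05 s.
At the end, for the whole second after the job is handed in: The lid is down in the collar (within 6 mm of its axis, upright within 0.1 rad, lugs in the channel under the ledge), turned clockwise 42 degrees within 11 degrees, the sprung ring pushed along with it (above 0.3 rad), and the fingers grip the lid with more than 2 N through the last second (horizontal distance between lid_mid and collar below 0.006 m and z of lid_mid in the frame of collar between -0.002 and 0.0085 m and angle between lid_mid's own z axis and vertical below 0.1 rad and angle between the x axis of lid_mid and the x axis of collar, either way round between 0.543 and 0.923 rad and value of joint spring_ring above 0.3 rad and contact force between the fingers and lid above 2 N); the arm keeps its last pose, push and grip.
It fails at once if the lid is turned on into the lock (value of joint spring_ring above 1.05 rad).
It fails at once if a bystander is moved by more than 25 mm or tipped (distance of any of bottle_a, bottle_b, bottle_c, dust_cap, carton, carton_lying, thinner from where it was at the start of the episode above 0.025 m or angle between any of bottle_a, bottle_b, bottle_c, dust_cap, carton, carton_lying, thinner's own z axis and vertical above 0.5 rad).
It also fails if it takes over 42 s, if anything falls off the work surface, if the arm or the gripper's body presses on something with over 40 N, if the wrist force passes 120 N, or if a joint passes its speed limit or range.

ROBOT

A 6-joint arm with a two-finger parallel gripper is mounted at the origin on the work surface. World frame = base frame: x ahead of the robot, y to its left, z up, the work surface at z = 0. Lengths are in mm, angles in rad, forces in N, time in s.
With the tool pointing down it reaches from about 400 to 925 mm from the base axis. Payload 12.5 kg.
Tool frame: the origin (TCP) lies at the centre of the arm's flange, where the gripper is bolted on; the fingertips stand 190 mm ahead of it and the grasp point (between the pads) lies 171 mm ahead of it; z points along the fingers, y is the direction in which the jaws open and shut (so a half turn about z gives the same grasp; the last joint's range is limited). The gripper opens to 95 mm and grips with 3 to 60 N. Pads are 20 mm wide; open, the fingers measure 119 mm over their backs; the gripper's body (75 mm by 180 mm) begins 59 mm behind the grasp point.
Start: joints at [1.173, 0.491, 1.559, -0, 1.092, -0.106], TCP at [179.774, 598.587, 404.761] pointing down, gripper open.
Joint ranges: [-3.1, 3.1], [-0.84, 2.19], [0.05, 2.79], [-1.13, 4.28], [0.06, 2.93], [-2.69, 2.69]. Speed limits (rad/s): [2.22, 2.22, 2.79, 3.14, 3.14, 3.14].

INTERFACE

Orientations are given as [roll, pitch, yaw] about the fixed x, y, z axes, in that order (R = Rz(yaw) Ry(pitch) Rx(roll)).
In Python, from cell import env gives the robot as it stands.
- The arm moves only by the shell command python3 -m pendant 'ROWS'. ROWS is JSON, a list of rows, each an object of numbers: "x", "y", "z": the shift along the tool's x, y, z in units of 150 mm (1.0 is 150 mm); "rx", "ry", "rz": the turn, a rotation vector about the tool's x, y, z in units of 45 degrees (1.0 is 45 degrees); "jaw": the opening, from 0 (shut) to 1 (fully open). In form: [{"x": .., "y": .., "z": .., "rx": .., "ry": .., "rz": .., "jaw": ..}, ...]. A call has 1 to 10 rows; each row is the pose to reach, as a shift and turn from the pose commanded when the call began, along the tool's axes at that moment; what a row does not reach only later rows make up. A row lasts 1/8 s, in which the tool goes at most 62.5 mm and 10.7 degrees, less where a joint would pass 70% of its speed; a pose out of reach is approached as far as the arm can. A call with a number of a shift or a turn outside -1 to 1 is refused whole. A call with a gripper value outside its range is refused whole. The fingers move at their own pace and stop on an object; the grip force is fixed at half the most. Time passes only in rows, so rows that repeat a pose let the fingers close. It gives the time, the measured TCP pose, the force and the opening at its end, in the units of the state.
- env.state(): the state, without advancing time (a new reading comes with each control period).
- env.read_camera(name): name is "side" or "top"; returns a dict with "img" (384x512x3 uint8, red, green, blue), "fx", "fy", "cx", "cy" (pixels), "rvec" (rotation vector, rad) and "tvec" (3), from world to camera coordinates, as OpenCV has them. Camera axes: x right, y down, z forward; pixel columns grow to the right and rows downward; lengths in mm; the calibration is good to about 2 mm. A picture is of the moment at which its call begins. There is no depth.
- env.job_done(): hands the job in, once; it reports no verdict.
The state is a dict: "t": time; "joints": joint angles; "qvel": joint speeds; "tau": joint torques, N m; "eef_pos": TCP position; "tcp_rot": TCP orientation; "ft_force": force on the tool from outside, world axes, zero at the start; "moment": the same for the moment, N m; "opening": opening from 0.0 (shut) to 1.0 (fully open).
Only numpy, scipy, OpenCV 4.12 (cv2) and the standard library are available. Lean on these libraries where they do the work, as an engineer would, in place of code of your own. Each camera call takes 0.05 s, during which the arm holds its last target.

## Working session

There is one attempt and no reset: what is moved stays moved. The work goes in short steps, Python scripts to look and compute and a shell command to move; the robot and the scene stay as the last step left them, time stands still between calls to the robot, and variables do not carry over. Pictures are saved under pics/ and viewed, and the job is handed in when it is done.

```bash
ls; mkdir -p pics
python3 - <<'E'
from cell import env
import cv2
s=env.state();print(s)
for n in("side","top"):
    d=env.read_camera(n);cv2.imwrite(f"pics/{n}0.png",d["img"][:,:,::-1]);print({k:d[k] for k in d if k!="img"})
E
```

```text
pics
{'t': 0.0, 'joints': array([ 1.17340859e+00,  4.91535651e-01,  1.55946292e+00, -2.60941078e-05,
        1.09170098e+00, -1.05619089e-01]), 'qvel': array([-0.00212891, -0.00056973, -0.00093463,  0.00014974, -0.00196044,
       -0.00061555]), 'tau': array([ 1.71371516e-05, -6.12654734e+01, -2.58165944e+01,  6.92673004e-02,
        4.82658797e-02, -1.25257079e-04]), 'eef_pos': array([179.75410533, 598.54866241, 404.17184968]), 'tcp_rot': array([-3.14048949e+00, -9.36776560e-05,  2.84983600e+00]), 'ft_force': array([-0.58466291, -0.08335357,  0.98308642]), 'moment': array([-0.01318157, -0.01112968,  0.01711878]), 'opening': 1.0011540629393723}
{'fx': 375.47810647699373, 'fy': 375.47810647699373, 'cx': 256.9442086935967, 'cy': 194.71231588231862, 'rvec': array([ 2.10318041, -0.1941334 ,  0.11784357]), 'tvec': array([-478.22681826,  133.17483382,  993.6920603 ])}
{'fx': 464.28119754153175, 'fy': 464.28119754153175, 'cx': 245.60736486002804, 'cy': 191.02138411514917, 'rvec': array([ 2.14001314, -2.13518318,  0.16629554]), 'tvec': array([   3.43955474,  482.49832513, 1417.27449442])}
```

View pics/side0.png

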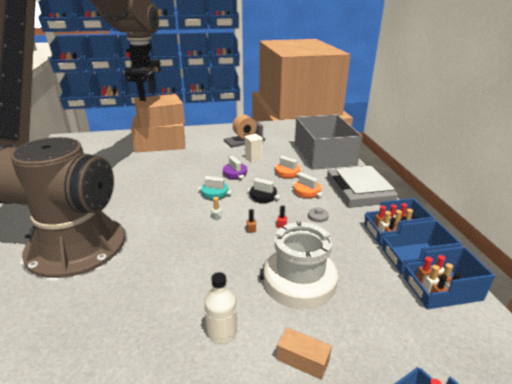

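View pics/top0.png

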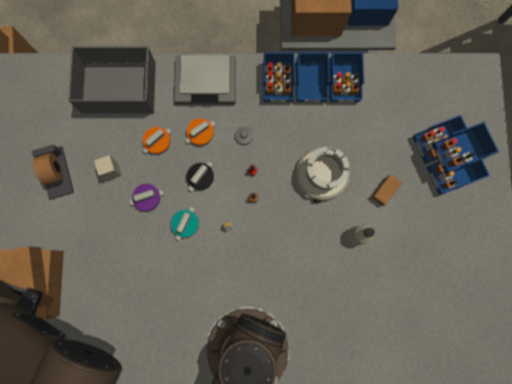

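The black lid is at about (200,176) in the top view and (263,190) in the side view. The pot is at about (322,172) top and (303,250) side. I'll enlarge both.

Run:
```python
import cv2,numpy as np
t=cv2.imread("pics/top0.png");s=cv2.imread("pics/side0.png")
def crop(im,x,y,w,h,k,step=5):
    c=cv2.resize(im[y:y+h,x:x+w],None,fx=k,fy=k,interpolation=cv2.INTER_CUBIC)
    for u in range(x,x+w,10):
        cv2.line(c,((u-x)*k+k//2,0),((u-x)*k+k//2,6),(0,255,0),1);cv2.putText(c,str(u),((u-x)*k-5,16),0,.35,(0,255,0),1)
    for v in range(y,y+h,10):
        cv2.line(c,(0,(v-y)*k+k//2),(6,(v-y)*k+k//2),(0,255,0),1);cv2.putText(c,str(v),(8,(v-y)*k+k//2+4),0,.35,(0,255,0),1)
    return c
cv2.imwrite("pics/c1.png",np.hstack([crop(t,180,156,40,40,9),crop(s,243,170,44,40,9)]))
cv2.imwrite("pics/c2.png",crop(t,288,140,70,66,9))
cv2.imwrite("pics/c3.png",crop(s,255,215,90,90,6))
```

```text
(no output)
```

View pics/c1.png

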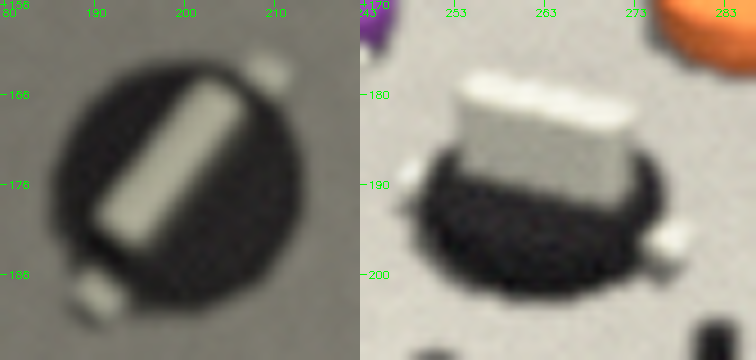

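View pics/c2.png

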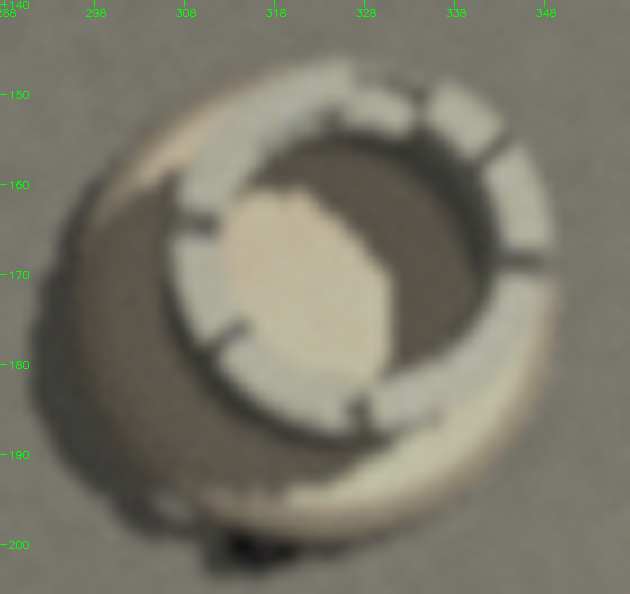

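View pics/c3.png

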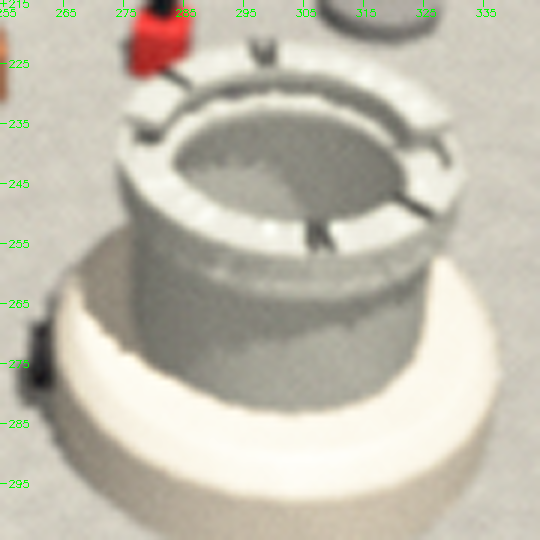

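```bash
cat > h.py <<'E'
import cv2,numpy as np
from scipy.optimize import least_squares
CAM={"side":dict(f=375.47810647699373,cx=256.9442086935967,cy=194.71231588231862,r=[2.10318041,-0.1941334,0.11784357],t=[-478.22681826,133.17483382,993.6920603]),
"top":dict(f=464.28119754153175,cx=245.60736486002804,cy=191.02138411514917,r=[2.14001314,-2.13518318,0.16629554],t=[3.43955474,482.49832513,1417.27449442])}
def proj(c,P):
    c=CAM[c];K=np.array([[c["f"],0,c["cx"]],[0,c["f"],c["cy"]],[0,0,1.]])
    return cv2.projectPoints(np.asarray(P,float).reshape(-1,3),np.array(c["r"]),np.array(c["t"],float),K,None)[0].reshape(-1,2)
def campos(c):
    R=cv2.Rodrigues(np.array(CAM[c]["r"]))[0];return -R.T@np.array(CAM[c]["t"])
def place(p,yaw,P):
    c,s=np.cos(yaw),np.sin(yaw);P=np.asarray(P,float)
    return np.c_[c*P[:,0]-s*P[:,1]+p[0],s*P[:,0]+c*P[:,1]+p[1],P[:,2]+p[2]]
def pol(r,deg,z): a=np.radians(deg);return [r*np.cos(a),r*np.sin(a),z]
def fit(L,x0,views=("top","side"),fz=True):
    # L: list of (view, local pt, px)
    L=[l for l in L if l[0] in views]
    def f(q):
        return np.concatenate([proj(v,place((q[0],q[1],q[2] if fz else x0[2]),q[3],[P]))[0]-np.array(u) for v,P,u in L])
    r=least_squares(f,x0,loss="soft_l1");return r.x,r.fun.reshape(-1,2)
E
cat > m.py <<'E'
from h import *
print(campos("top"),campos("side"))
# collar, z origin = collar top
H=[("top",pol(54.5,-42,2),(342.5,156)),("top",pol(54.5,138,2),(312.5,177)),("top",pol(54.5,-84,2),(345.5,168)),("top",pol(54.5,96,2),(309.5,164)),
("side",pol(54.5,-42,2),(323,248.5)),("side",pol(54.5,138,2),(283.5,227.5)),("side",pol(54.5,-84,2),(308,254)),("side",pol(54.5,96,2),(298.3,223))]
# lid: bar top corners, lug tips; origin underside
D=[("top",[31,0,61],(204.3,165.8)),("top",[-31,0,61],(192.3,181.5)),("top",[53,0,18],(209.3,163.7)),("top",[-53,0,18],(190,188.3)),
("side",[31,0,61],(272.5,182)),("side",[-31,0,61],(254.5,178.5)),("side",[53,0,18],(276,196)),("side",[-53,0,18],(248,188.5))]
for n,L,x0 in(("collar",H,[550,-150,126,-.2]),("lid",D,[550,130,0,-.6])):
    for v,fz in((("top","side"),1),(("top",),0),(("side",),0)):
        for s in ([x0] ):
            x,r=fit(L,s,v,fz);print(n,v,np.round(x,3),"\n",np.round(r,1).tolist())
E
python3 m.py
```

```text
[ 2.53066532e+02 -1.03610298e-01  1.47561539e+03] [ 320.41153225 -859.04344927  627.0894187 ]
collar ('top', 'side') [ 5.42245e+02 -2.37903e+02  1.27435e+02 -2.14000e-01] 
 [[-0.4, -0.1], [0.2, -0.1], [0.4, 0.4], [-0.4, 0.4], [0.6, 0.2], [0.1, -0.2], [-0.3, -0.2], [0.2, 0.1]]
collar ('top',) [ 5.43046e+02 -2.38286e+02  1.26000e+02 -2.21000e-01] 
 [[-0.3, -0.1], [0.2, -0.3], [0.4, 0.3], [-0.3, 0.1]]
collar ('side',) [ 5.42595e+02 -2.36140e+02  1.26070e+02 -2.09000e-01] 
 [[0.5, 0.1], [-0.1, -0.1], [-0.3, -0.2], [-0.1, 0.2]]
lid ('top', 'side') [533.747 151.399   0.977  -0.643] 
 [[0.1, -0.2], [-0.2, -0.2], [0.5, -0.6], [-0.5, 0.8], [-0.7, 0.5], [-0.6, -0.3], [1.9, 0.0], [-0.1, -0.1]]
lid ('top',) [533.582 151.449   0.     -0.636] 
 [[0.1, -0.1], [-0.1, -0.1], [0.5, -0.6], [-0.4, 1.0]]
lid ('side',) [534.424 153.431  -8.378  -0.655] 
 [[-0.7, 0.5], [-0.4, -0.4], [1.8, 0.0], [0.1, -0.2]]
```

```bash
cat > g.py <<'E'
import sys
from cell import env
import numpy as np
from scipy.spatial.transform import Rotation as Ro
s=env.state();p=s["eef_pos"];r=s["tcp_rot"]
R=Ro.from_euler("xyz",r)
print("t",round(s["t"],2),"p",p.round(1),"rot",r.round(3),"F",s["ft_force"].round(1),"M",s["moment"].round(2),"op",round(s["opening"],3))
if len(sys.argv)>1:
    x,y,z,psi=map(float,sys.argv[1:5])
    d=R.inv().apply(np.array([x,y,z])-p)/150
    T=Ro.from_euler("xyz",[np.pi,0,psi]);w=(R.inv()*T).as_rotvec()/(np.pi/4)
    print("shift",d.round(3),"turn",w.round(3))
E
python3 g.py 533.7 151.4 330 2.5
```

```text
t 0.1 p [179.8 598.5 404.2] rot [-3.141 -0.     2.85 ] F [-0.3 -0.1  0.7] M [ 0.01  0.06 -0.01] op 0.997
shift [-3.118 -2.176  0.497] turn [-0.001  0.     0.445]
```

```bash
python3 -m pendant '[{"x":-0.3,"y":-0.2,"jaw":1},{"x":-0.65,"y":-0.45,"jaw":1},{"x":-1,"y":-0.7,"jaw":1}]'; python3 -m pendant '[{"x":-0.35,"y":-0.25,"jaw":1},{"x":-0.7,"y":-0.5,"jaw":1},{"x":-1,"y":-0.7,"jaw":1}]';python3 -m pendant '[{"x":-0.35,"y":-0.25,"z":0.15,"jaw":1},{"x":-0.7,"y":-0.5,"z":0.3,"jaw":1},{"x":-1,"y":-0.7,"z":0.3,"jaw":1},{"x":-1,"y":-0.7,"z":0.3,"rz":0.2,"jaw":1},{"x":-1,"y":-0.7,"z":0.3,"rz":0.44,"jaw":1},{"x":-1,"y":-0.7,"z":0.3,"rz":0.44,"jaw":1}]';python3 g.py 533.7 151.4 330 2.5
```

```text
t 0.1 p [179.8 598.5 404.2] rot [-3.141 -0.     2.85 ] F [-0.3 -0.1  0.7] M [ 0.01  0.06 -0.01] op 0.997
shift [-3.118 -2.176  0.497] turn [-0.001  0.     0.445]invalid input
invalid input
invalid input
```

```bash
python3 -m pendant '[{"x":-0.3,"y":-0.2,"z":0,"rx":0,"ry":0,"rz":0,"jaw":1},{"x":-0.65,"y":-0.45,"z":0,"rx":0,"ry":0,"rz":0,"jaw":1},{"x":-1,"y":-0.7,"z":0,"rx":0,"ry":0,"rz":0,"jaw":1}]'
```

```text
t: 0.48
eef_pos: [291.5, 456.6, 404.5]
tcp_rot: [-3.141, -0.0, 2.851]
ft_force: [0.1, 0.4, 0.5]
opening: 1.003
```

```bash
python3 -m pendant '[{"x":-0.35,"y":-0.25,"z":0,"rx":0,"ry":0,"rz":0,"jaw":1},{"x":-0.7,"y":-0.5,"z":0,"rx":0,"ry":0,"rz":0,"jaw":1},{"x":-1,"y":-0.7,"z":0,"rx":0,"ry":0,"rz":0,"jaw":1}]'
```

```text
t: 0.85
eef_pos: [405.1, 312.5, 404.7]
tcp_rot: [-3.142, -0.0, 2.85]
ft_force: [0.7, -0.0, 0.1]
opening: 0.994
```

```bash
python3 -m pendant '[{"x":-0.35,"y":-0.25,"z":0.15,"rx":0,"ry":0,"rz":0,"jaw":1},{"x":-0.7,"y":-0.5,"z":0.3,"rx":0,"ry":0,"rz":0.2,"jaw":1},{"x":-1,"y":-0.7,"z":0.3,"rx":0,"ry":0,"rz":0.4,"jaw":1},{"x":-1,"y":-0.7,"z":0.3,"rx":0,"ry":0,"rz":0.44,"jaw":1},{"x":-1,"y":-0.7,"z":0.3,"rx":0,"ry":0,"rz":0.44,"jaw":1}]'; python3 g.py 533.7 151.4 330 2.5
```

```text
t: 1.48
eef_pos: [517.5, 170.6, 359.4]
tcp_rot: [-3.141, -0.001, 2.504]
ft_force: [0.4, -1.1, -0.5]
opening: 1.005
t 1.48 p [517.5 170.6 359.4] rot [-3.141e+00 -1.000e-03  2.504e+00] F [ 0.4 -1.1 -0.5] M [-0.03  0.03 -0.03] op 1.005
shift [-0.163 -0.038  0.196] turn [-0.001 -0.001  0.005]
```

```bash
python3 -m pendant '[{"x":-0.16,"y":-0.038,"z":0.2,"rx":0,"ry":0,"rz":0,"jaw":1},{"x":-0.163,"y":-0.038,"z":0.45,"rx":0,"ry":0,"rz":0.005,"jaw":1},{"x":-0.163,"y":-0.038,"z":0.45,"rx":0,"ry":0,"rz":0.005,"jaw":1}]'
python3 - <<'E'
from cell import env
import cv2
a=env.read_camera("side")["img"][:,:,::-1][110:230,190:330]
b=env.read_camera("top")["img"][:,:,::-1][110:230,130:270]
import numpy as np
cv2.imwrite("pics/g1.png",cv2.resize(np.hstack([a,b]),None,fx=2.8,fy=2.8,interpolation=2))
E
python3 g.py 533.7 151.4 221 2.5
```

```text
t: 1.85
eef_pos: [532.9, 152.6, 290.7]
tcp_rot: [-3.139, -0.003, 2.503]
ft_force: [0.9, 0.5, 1.1]
opening: 1.0
t 1.95 p [533.6 152.6 293.2] rot [3.141 0.    2.503] F [-0.9 -1.1 -0.6] M [-0.04 -0.04 -0.01] op 1.0
shift [-0.005 -0.006  0.481] turn [0.    0.    0.003]
```

View pics/g1.png

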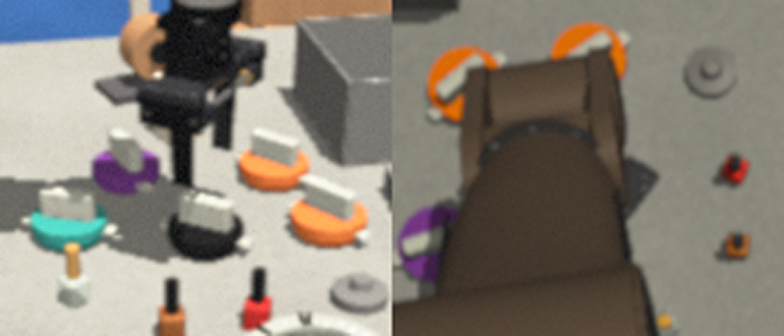

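The side view shows the two open fingers at crop x≈183 and 225, either side of the black lid's bar at ≈207. I'm going down onto it.

```bash
python3 -m pendant '[{"x":-0.005,"y":-0.006,"z":0.25,"rx":0,"ry":0,"rz":0.003,"jaw":1},{"x":-0.005,"y":-0.006,"z":0.48,"rx":0,"ry":0,"rz":0.003,"jaw":1},{"x":-0.005,"y":-0.006,"z":0.48,"rx":0,"ry":0,"rz":0.003,"jaw":1},{"x":-0.005,"y":-0.006,"z":0.48,"rx":0,"ry":0,"rz":0.003,"jaw":0},{"x":-0.005,"y":-0.006,"z":0.48,"rx":0,"ry":0,"rz":0.003,"jaw":0},{"x":-0.005,"y":-0.006,"z":0.48,"rx":0,"ry":0,"rz":0.003,"jaw":0},{"x":-0.005,"y":-0.006,"z":0.48,"rx":0,"ry":0,"rz":0.003,"jaw":0}]';python3 g.py 533.7 151.4 221 2.5
```

```text
t: 2.82
eef_pos: [534.0, 150.4, 220.7]
tcp_rot: [3.141, 0.0, 2.498]
ft_force: [-0.4, 0.3, -0.8]
opening: 0.636
t 2.83 p [534.  150.4 220.7] rot [3.141 0.    2.498] F [-0.4  0.3 -0.8] M [-0.01  0.02 -0.06] op 0.636
shift [ 0.006  0.004 -0.002] turn [ 0.001  0.001 -0.003]
```

```bash
python3 -m pendant '[{"x":0,"y":0,"z":0,"rx":0,"ry":0,"rz":0,"jaw":0},{"x":0,"y":0,"z":0,"rx":0,"ry":0,"rz":0,"jaw":0},{"x":0,"y":0,"z":0,"rx":0,"ry":0,"rz":0,"jaw":0},{"x":0,"y":0,"z":0,"rx":0,"ry":0,"rz":0,"jaw":0},{"x":0,"y":0,"z":0,"rx":0,"ry":0,"rz":0,"jaw":0},{"x":0,"y":0,"z":0,"rx":0,"ry":0,"rz":0,"jaw":0},{"x":0,"y":0,"z":0,"rx":0,"ry":0,"rz":0,"jaw":0},{"x":0,"y":0,"z":0,"rx":0,"ry":0,"rz":0,"jaw":0}]';python3 g.py 533.7 151.4 380 2.5
```

```text
t: 3.82
eef_pos: [534.0, 150.4, 220.2]
tcp_rot: [3.142, -0.0, 2.498]
ft_force: [1.0, -0.1, -0.9]
opening: 0.186
t 3.83 p [534.  150.4 220.2] rot [ 3.142 -0.     2.498] F [ 1.  -0.1 -0.9] M [ 0.   -0.12 -0.03] op 0.186
shift [ 0.006  0.004 -1.065] turn [ 0.    -0.    -0.002]
```

```bash
python3 -m pendant '[{"x":0,"y":0,"z":-0.1,"rx":0,"ry":0,"rz":0,"jaw":0},{"x":0,"y":0,"z":-0.4,"rx":0,"ry":0,"rz":0,"jaw":0},{"x":0,"y":0,"z":-0.8,"rx":0,"ry":0,"rz":0,"jaw":0},{"x":0,"y":0,"z":-1,"rx":0,"ry":0,"rz":0,"jaw":0},{"x":0,"y":0,"z":-1,"rx":0,"ry":0,"rz":0,"jaw":0}]';python3 g.py 542.3 -237.8 380 2.928
```

```text
t: 4.45
eef_pos: [533.7, 150.3, 373.0]
tcp_rot: [3.138, 0.003, 2.498]
ft_force: [-1.3, -0.3, -2.0]
opening: 0.19
t 4.45 p [533.7 150.3 373. ] rot [3.138e+00 3.000e-03 2.498e+00] F [-1.3 -0.3 -2. ] M [ 0.   -0.   -0.05] op 0.19
shift [-1.599 -2.035 -0.048] turn [ 0.003  0.005 -0.547]
```

```bash
python3 -m pendant '[{"x":-0.1,"y":-0.13,"z":-0.05,"rx":0,"ry":0,"rz":0,"jaw":0},{"x":-0.3,"y":-0.38,"z":-0.05,"rx":0,"ry":0,"rz":0,"jaw":0},{"x":-0.54,"y":-0.68,"z":-0.05,"rx":0,"ry":0,"rz":0,"jaw":0},{"x":-0.78,"y":-1,"z":-0.05,"rx":0,"ry":0,"rz":0,"jaw":0}]'
```

```text
t: 4.95
eef_pos: [537.2, -41.3, 376.5]
tcp_rot: [-3.141, -0.002, 2.499]
ft_force: [0.5, -0.4, -2.0]
opening: 0.186
```

```bash
python3 -m pendant '[{"x":-0.24,"y":-0.31,"z":0,"rx":0,"ry":0,"rz":-0.1,"jaw":0},{"x":-0.45,"y":-0.58,"z":0,"rx":0,"ry":0,"rz":-0.25,"jaw":0},{"x":-0.65,"y":-0.83,"z":0,"rx":0,"ry":0,"rz":-0.4,"jaw":0},{"x":-0.78,"y":-1,"z":0,"rx":0,"ry":0,"rz":-0.5,"jaw":0},{"x":-0.8,"y":-1,"z":0,"rx":0,"ry":0,"rz":-0.547,"jaw":0},{"x":-0.8,"y":-1,"z":0,"rx":0,"ry":0,"rz":-0.547,"jaw":0}]';python3 g.py 542.3 -237.8 340 2.928
python3 - <<'E'
from cell import env
import cv2
a=env.read_camera("side")["img"][:,:,::-1]
cv2.imwrite("pics/s2.png",a)
b=env.read_camera("top")["img"][:,:,::-1]
import numpy as np
cv2.imwrite("pics/p1.png",np.hstack([cv2.resize(a[140:300,230:370],None,fx=3,fy=3,interpolation=2),cv2.resize(b[110:230,250:355],None,fx=4,fy=4,interpolation=2)[:480,:380]]))
E
```

```text
t: 5.7
eef_pos: [543.3, -232.2, 376.3]
tcp_rot: [3.141, -0.002, 2.926]
ft_force: [-0.3, 0.7, -2.4]
opening: 0.184
t 5.7 p [ 543.3 -232.2  376.3] rot [ 3.141e+00 -2.000e-03  2.926e+00] F [-0.3  0.7 -2.4] M [0.   0.03 0.07] op 0.184
shift [-0.002 -0.038  0.242] turn [ 0.001 -0.003 -0.002]
```

View pics/p1.png

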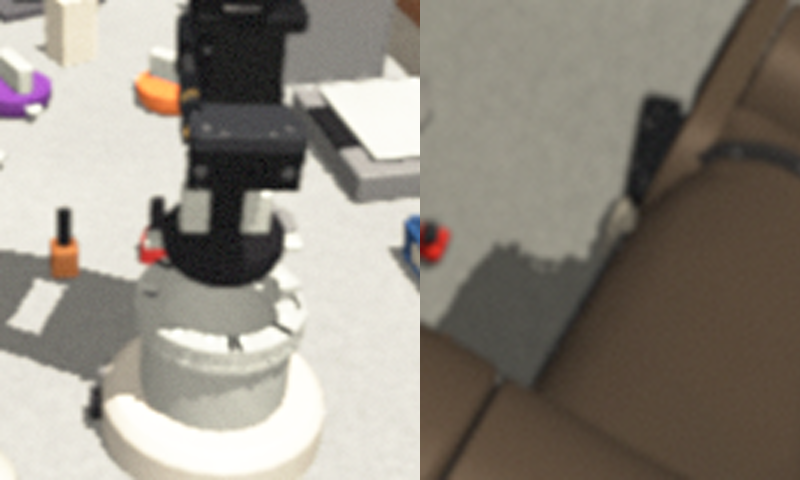

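```bash
python3 -m pendant '[{"x":-0.002,"y":-0.038,"z":0.07,"rx":0,"ry":0,"rz":-0.002,"jaw":0},{"x":-0.002,"y":-0.038,"z":0.12,"rx":0,"ry":0,"rz":-0.002,"jaw":0},{"x":-0.002,"y":-0.038,"z":0.12,"rx":0,"ry":0,"rz":-0.002,"jaw":0},{"x":-0.002,"y":-0.038,"z":0.12,"rx":0,"ry":0,"rz":-0.002,"jaw":0}]';python3 g.py 542.3 -237.8 340 2.928
python3 - <<'E'
from cell import env
import cv2
a=env.read_camera("side")["img"][:,:,::-1]
cv2.imwrite("pics/s3.png",a)
import numpy as np
k=7;x,y,w,h=262,180,80,80
c=cv2.resize(a[y:y+h,x:x+w],None,fx=k,fy=k,interpolation=2)
for u in range(x,x+w,10):
    cv2.line(c,((u-x)*k+k//2,0),((u-x)*k+k//2,6),(0,255,0),1);cv2.putText(c,str(u),((u-x)*k-5,16),0,.35,(0,0,255),1)
for v in range(y,y+h,10):
    cv2.line(c,(0,(v-y)*k+k//2),(6,(v-y)*k+k//2),(0,255,0),1);cv2.putText(c,str(v),(8,(v-y)*k+k//2+4),0,.35,(0,0,255),1)
cv2.imwrite("pics/p3.png",c)
E
```

```text
t: 6.3
eef_pos: [542.7, -237.4, 359.7]
tcp_rot: [3.141, -0.0, 2.929]
ft_force: [0.6, -0.5, -0.9]
opening: 0.188
t 6.3 p [ 542.7 -237.4  359.7] rot [ 3.141 -0.     2.929] F [ 0.6 -0.5 -0.9] M [-0.01 -0.02  0.03] op 0.188
shift [ 0.002 -0.003  0.131] turn [ 0.    -0.     0.002]
```

View pics/p3.png

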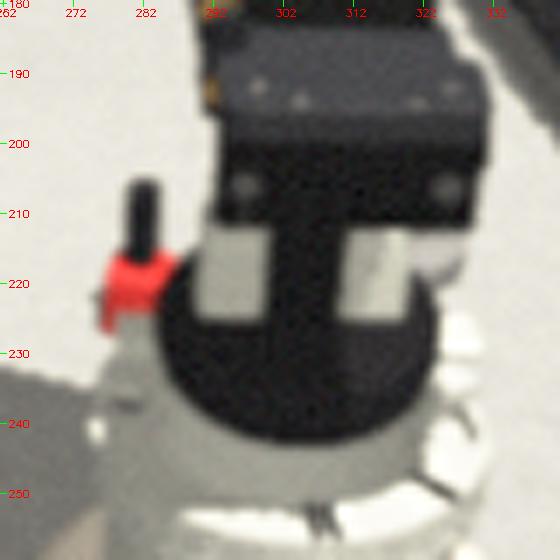

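Run:
```python
from h import *
p=(542.7,-237.4,139.5);yaw=2.929-np.pi
c=np.array([pol(44,a,z) for a in range(360) for z in (12,27)])
q=proj("side",place(p,yaw,c));print("disc L,R,B",q[:,0].min(),q[:,0].max(),q[:,1].max())
b=[[x,y,27] for x in(-31,31) for y in(-9,9)];print("bar foot corners",proj("side",place(p,yaw,b)).round(1).tolist())
for d in ([1,0,0],[0,1,0],[0,0,1]): print(d,proj("side",[np.array(p)+d])-proj("side",[p]))
```

```text
disc L,R,B 283.0698372172236 325.1222657492772 241.94502892226214
bar foot corners [[289.7, 225.6], [289.3, 220.7], [319.3, 226.2], [318.3, 221.3]]
[1, 0, 0] [[ 0.44591031 -0.04991644]]
[0, 1, 0] [[-0.13429404 -0.27440382]]
[0, 0, 1] [[ 0.03195446 -0.37320765]]
```

The predicted lid outline from the TCP agrees with the side image: bar foot 289.7–319.3 predicted against 289.3–319.4 seen. The lid is over the pot and lined up, so I'm lowering in steps.

```bash
python3 -m pendant '[{"x":0,"y":0,"z":0.05,"rx":0,"ry":0,"rz":0,"jaw":0},{"x":0,"y":0,"z":0.1,"rx":0,"ry":0,"rz":0,"jaw":0},{"x":0,"y":0,"z":0.13,"rx":0,"ry":0,"rz":0,"jaw":0},{"x":0,"y":0,"z":0.13,"rx":0,"ry":0,"rz":0,"jaw":0}]';python3 g.py 542.4 -237.4 320.5 2.928
```

```text
t: 6.85
eef_pos: [542.6, -237.5, 339.7]
tcp_rot: [3.141, -0.001, 2.929]
ft_force: [0.6, 0.0, -1.9]
opening: 0.183
t 6.85 p [ 542.6 -237.5  339.7] rot [ 3.141e+00 -1.000e-03  2.929e+00] F [ 0.6  0.  -1.9] M [-0.03 -0.01  0.04] op 0.183
shift [0.001 0.    0.128] turn [ 0.    -0.001  0.001]
```

```bash
python3 -m pendant '[{"x":0,"y":0,"z":0.03,"rx":0,"ry":0,"rz":0,"jaw":0},{"x":0,"y":0,"z":0.05,"rx":0,"ry":0,"rz":0,"jaw":0},{"x":0,"y":0,"z":0.05,"rx":0,"ry":0,"rz":0,"jaw":0}]';python3 -m pendant '[{"x":0,"y":0,"z":0.02,"rx":0,"ry":0,"rz":0,"jaw":0},{"x":0,"y":0,"z":0.03,"rx":0,"ry":0,"rz":0,"jaw":0},{"x":0,"y":0,"z":0.03,"rx":0,"ry":0,"rz":0,"jaw":0}]';python3 g.py 542.4 -237.4 320.5 2.928
```

```text
t: 7.22
eef_pos: [542.6, -237.5, 332.5]
tcp_rot: [3.141, -0.0, 2.929]
ft_force: [0.9, 0.1, -1.5]
opening: 0.19
t: 7.6
eef_pos: [542.6, -237.5, 328.1]
tcp_rot: [3.141, -0.0, 2.929]
ft_force: [-0.3, -0.5, -1.8]
opening: 0.188
t 7.6 p [ 542.6 -237.5  328.1] rot [ 3.141 -0.     2.929] F [-0.3 -0.5 -1.8] M [0.07 0.02 0.01] op 0.188
shift [0.001 0.    0.051] turn [ 0.    -0.     0.001]
```

```bash
python3 -m pendant '[{"x":0,"y":0,"z":0.02,"rx":0,"ry":0,"rz":0,"jaw":0},{"x":0,"y":0,"z":0.04,"rx":0,"ry":0,"rz":0,"jaw":0},{"x":0,"y":0,"z":0.04,"rx":0,"ry":0,"rz":0,"jaw":0},{"x":0,"y":0,"z":0.04,"rx":0,"ry":0,"rz":0,"jaw":0}]';python3 -m pendant '[{"x":0,"y":0,"z":0.01,"rx":0,"ry":0,"rz":0,"jaw":0},{"x":0,"y":0,"z":0.01,"rx":0,"ry":0,"rz":0,"jaw":0},{"x":0,"y":0,"z":0.01,"rx":0,"ry":0,"rz":0,"jaw":0}]';python3 g.py 542.4 -237.4 320.5 2.195
python3 - <<'E'
from cell import env
import cv2
a=env.read_camera("side")["img"][:,:,::-1]
x,y,w,h=255,190,90,100
cv2.imwrite("pics/p4.png",cv2.resize(a[y:y+h,x:x+w],None,fx=6,fy=6,interpolation=2))
E
```

```text
t: 8.1
eef_pos: [542.6, -237.5, 322.2]
tcp_rot: [3.141, -0.0, 2.929]
ft_force: [-0.2, 0.5, -2.4]
opening: 0.189
t: 8.48
eef_pos: [542.6, -237.5, 320.7]
tcp_rot: [3.142, 0.0, 2.929]
ft_force: [-0.6, -0.0, -2.1]
opening: 0.19
t 8.47 p [ 542.6 -237.5  320.7] rot [3.142 0.    2.929] F [-0.6 -0.  -2.1] M [ 0.01 -0.01  0.05] op 0.19
shift [0.002 0.    0.002] turn [0.    0.    0.935]
```

View pics/p4.png

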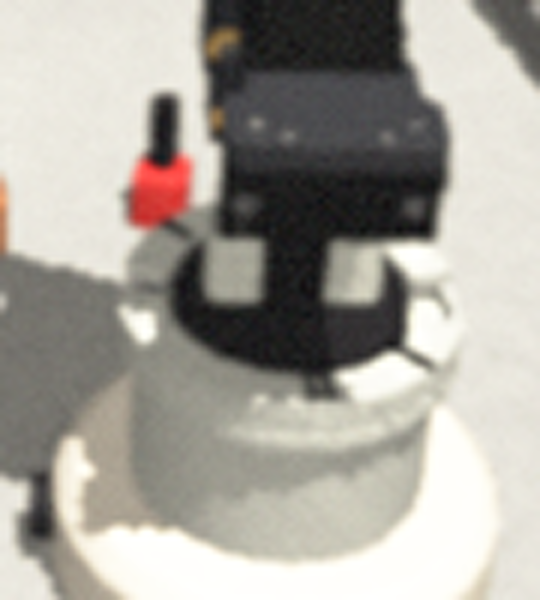

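The lid sits inside the collar, with the disc level with the rim and a lug in the gap. I'll feel for the floor gently, then turn.

```bash
python3 -m pendant '[{"x":0,"y":0,"z":0.007,"rx":0,"ry":0,"rz":0,"jaw":0},{"x":0,"y":0,"z":0.007,"rx":0,"ry":0,"rz":0,"jaw":0}]';python3 g.py 542.4 -237.4 320.5 2.195
```

```text
t: 8.78
eef_pos: [542.6, -237.5, 320.2]
tcp_rot: [-3.141, 0.001, 2.929]
ft_force: [-1.5, 0.2, 4.9]
opening: 0.192
t 8.78 p [ 542.6 -237.5  320.2] rot [-3.141e+00  1.000e-03  2.929e+00] F [-1.5  0.2  4.9] M [ 0.19  0.4  -0.06] op 0.192
shift [ 0.001  0.    -0.002] turn [0.    0.001 0.935]
```

```bash
python3 -m pendant '[{"x":0,"y":0,"z":-0.003,"rx":0,"ry":0,"rz":0.1,"jaw":0},{"x":0,"y":0,"z":-0.003,"rx":0,"ry":0,"rz":0.2,"jaw":0},{"x":0,"y":0,"z":-0.003,"rx":0,"ry":0,"rz":0.3,"jaw":0},{"x":0,"y":0,"z":-0.003,"rx":0,"ry":0,"rz":0.3,"jaw":0}]';python3 g.py 542.4 -237.4 320.5 2.195
```

```text
t: 9.28
eef_pos: [542.6, -237.6, 320.2]
tcp_rot: [-3.141, 0.0, 2.694]
ft_force: [-0.8, -0.8, 0.8]
opening: 0.19
t 9.28 p [ 542.6 -237.6  320.2] rot [-3.141  0.     2.694] F [-0.8 -0.8  0.8] M [-0.25  0.21  0.01] op 0.19
shift [ 0.002  0.001 -0.002] turn [-0.     0.     0.635]
```

```bash
python3 -m pendant '[{"x":0,"y":0,"z":0,"rx":0,"ry":0,"rz":0.1,"jaw":0},{"x":0,"y":0,"z":0,"rx":0,"ry":0,"rz":0.2,"jaw":0},{"x":0,"y":0,"z":0,"rx":0,"ry":0,"rz":0.3,"jaw":0},{"x":0,"y":0,"z":0,"rx":0,"ry":0,"rz":0.4,"jaw":0},{"x":0,"y":0,"z":0,"rx":0,"ry":0,"rz":0.5,"jaw":0},{"x":0,"y":0,"z":0,"rx":0,"ry":0,"rz":0.6,"jaw":0},{"x":0,"y":0,"z":0,"rx":0,"ry":0,"rz":0.635,"jaw":0},{"x":0,"y":0,"z":0,"rx":0,"ry":0,"rz":0.635,"jaw":0}]';python3 g.py 542.4 -237.4 320.5 2.195
python3 - <<'E'
from cell import env
import cv2
a=env.read_camera("side")["img"][:,:,::-1]
x,y,w,h=255,190,90,80
cv2.imwrite("pics/p5.png",cv2.resize(a[y:y+h,x:x+w],None,fx=7,fy=7,interpolation=2))
b=env.read_camera("top")["img"][:,:,::-1];cv2.imwrite("pics/t5.png",b)
E
python3 g.py
```

```text
t: 10.28
eef_pos: [542.7, -237.4, 320.2]
tcp_rot: [3.141, 0.0, 2.197]
ft_force: [1.0, 0.4, 0.9]
opening: 0.187
t 10.28 p [ 542.7 -237.4  320.2] rot [3.141 0.    2.197] F [1.  0.4 0.9] M [ 0.06 -0.14  0.06] op 0.187
shift [ 0.001 -0.002 -0.002] turn [0.    0.    0.002]
t 10.38 p [ 542.7 -237.5  320.2] rot [3.141 0.    2.196] F [1.4 1.  0.9] M [ 0.13 -0.21  0.12] op 0.187
```

View pics/p5.png

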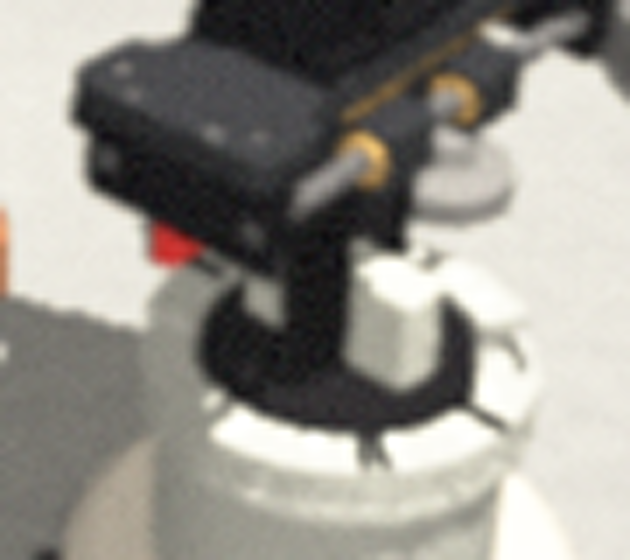

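View pics/t5.png

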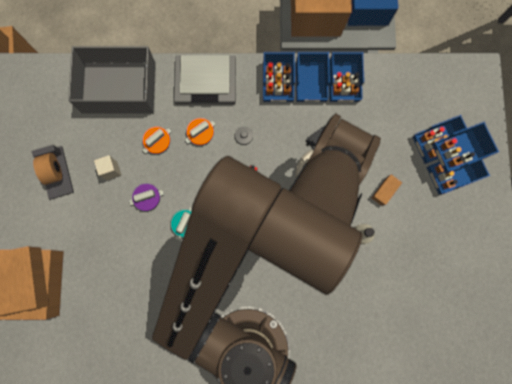

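Run:
```python
from h import *
o=np.array([255,190])
for dy in (-.19,0,.19):
    P=place((542.6,-237.5,100),-.947+dy,[[31,-9,27],[31,9,27],[31,-9,61],[31,9,61]])
    print(dy,((proj("side",P)-o+.5)*7).round().tolist())
P=place((542.5,-237.5,126.5),-.214,[pol(54.5,-42,2),pol(54.5,-84,2)]);print(((proj("side",P)-o+.5)*7).round().tolist())
```

```text
-0.19 [[385.0, 404.0], [429.0, 383.0], [394.0, 313.0], [438.0, 292.0]]
0 [[402.0, 399.0], [437.0, 372.0], [411.0, 308.0], [447.0, 282.0]]
0.19 [[417.0, 391.0], [442.0, 361.0], [427.0, 301.0], [452.0, 271.0]]
[[484.0, 416.0], [372.0, 452.0]]
```

The bar's end face in the picture, corners (400,388), (437,370) and (438,285), matches the 42° prediction of (402,399), (437,372) and (447,282). It points at the single rib at about (488,418), so I'm handing in.

```bash
python3 -c "
from cell import env
print(env.job_done())"; python3 g.py
```

```text
the job is handed in; nothing more can be done
None
the job is handed in; nothing more can be done
```

The black lid is in the collar, turned 42° clockwise to the vent position, and was handed in at about 10.4 s with the gripper still holding it there. No verdict was reported.

- **Insertion:** The lid went down through the gaps with no contact felt until the lugs touched the channel floor. That was at TCP 320.2 mm, which puts the lid's underside at 100 mm as expected.
- **Turn:** I turned 0.733 rad clockwise. The last tool yaw was 2.196 rad against a target of 2.195, and the side picture shows the bar's end face as predicted, pointing at the single rib. The tool never went past 42°, so it stayed clear of the lock.
- **Grip:** The jaws read an opening of 0.187 (about 18 mm), which matches the bar's width.
- **Bystanders:** The bottles and dust cap were carried over high. The last pictures show nothing knocked over, but the arm hid part of the bench in the top view. I did not measure their final positions.

**Unconfirmed or off:**
- The spring ring's value can't be read. The wrist moment about z of +0.06 to +0.12 N m only loosely supports it, being near the noise.
- The side camera alone put the collar 1–2 mm in y from the other fits, within the calibration error.
- The near corners of the bar's end face were up to 11 crop pixels (about 1.6 image pixels) from the prediction.

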